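# Seat the drum cap, then feel out the drum's heavy side and hold it down

## Task

A prayer wheel drum is clamped on the spindle of the small fitting lathe: pull the sprung tailstock lever through its stroke so that the quill presses the copper dome cap fully home on the drum, and ease the lever back all the way slowly, without letting it fly. Then take the crank handle, turn the drum through a full turn to feel where it is heavy, bring it to rest with its heavy side straight down and finish still holding the handle there. Leave the other things on the bench where they are.

Things in the scene. Friction and masses are not known exactly. Their poses are not given: they have to be found in the camera images.
- lathe: green fitting lathe bolted to the bench, bed 110 x 370 mm. Origin on the bench top under the drum's middle. Own x points away from the robot, own y along the spindle from crank to tailstock, z up; starts yawed a little. Along own y: crank handle, headstock (-132 to -72 mm), brass drum (-55 to 55, diameter 120), copper dome cap, quill, tailstock (135 to 220) with its lever on the side facing the robot
- lever (a joint): tailstock lever, rad: 0 at rest, leaning 0.5 rad from upright away from the drum (lathe's +y); grows as the handle is pulled towards the drum, to a stop at 1.0 (leaning 0.5 rad to -y). It drives the quill 15 mm by rack and pinion, just enough to bring the cap home. The return spring pulls about 3 N at the handle at rest, 7 N at the stop; the cap adds 1 to 2 N. Let go, it flies back
- lever_handle: lever handle: a dark wooden sleeve, diameter 20 mm, 66 mm long, level, parallel to the lathe's own x, standing out from the lever's end towards the robot. Origin: on the sleeve's axis at its middle, 140 mm from the pivot axis, 226 mm above the bench at rest; it moves in an upright plane along the lathe's own y. It revolves freely on its pin, so the hand need not turn with it
- lever_pivot (a point): fixed point on the lever's pivot axis (along the lathe's own x) in the plane in which lever_handle's origin moves, 103 mm above the bench
- cap (a joint): how far the copper dome cap (diameter 116 mm) has been pressed onto the drum, m: starts at 0 to 0.003, fully home at 0.008. A tight push fit: it stays where it is pressed
- crank (a joint): angle of crank, spindle and drum together, rad: 0 with the handle straight above the spindle; grows as the handle goes from the top away from the robot (lathe's +x), then down. Turns without end both ways. The spindle drags in greased bushes (about 0.26 N m, or 5 N at the handle, against the motion), so the drum stays wherever it is left and does not swing down of itself
- crank_handle: crank handle: a dark wooden sleeve, diameter 20 mm, 82 mm long, parallel to the spindle, 50 mm off its centre line. Origin: on the sleeve's axis at the point to hold, 30 mm from its free end, 52 mm from the crank arm, 208 mm from the drum's middle towards the lathe's -y. The sleeve revolves freely on its pin, so the hand need not turn with it. The crank itself is balanced
- crank_axis (a point): fixed point on the spindle's centre line, 130 mm above the bench, in the plane in which crank_handle goes round (radius 50 mm)
- drum_middle (a point): fixed point on the spindle's centre line at the drum's middle, 130 mm above the bench. The drum looks the same all round, but a heavy brass bar runs inside its wall on one side, hidden, different each time (the drum's own z axis points away from it). Raising it past spindle level takes 3.4 to 4.7 N more at the handle than the drag alone; going down it helps by as much
- spare_pin: bystander: blackened iron axle pin 130 mm long, 18 mm over its collars, lying in front of the lathe; origin under its middle
- spare_cap: bystander: a second copper dome cap, diameter 116 mm, 30 mm high, lying behind the lathe; origin under its centre
- rivet_jar: bystander: glass jar with steel lid, diameter 54 mm, 65 mm high, behind the lathe; origin under its centre
- spare_shell: bystander: open brass drum shell standing on end, diameter 118 mm, 110 mm high; origin under its centre
- mallet: bystander: wooden mallet 260 mm long, lying on the right along x; origin under its middle
- rouge_bar: bystander: brown bar of polishing compound 140 x 45 x 35 mm; origin under its centre
- buff: bystander: grey cloth buffing wheel lying flat, diameter 108 mm, 24 mm high; origin under its centre

How it is judged:
On the way, in this order (a step that is already met when the one before it is completed fails the run):
1. the lever is pulled through its stroke and the cap is pressed home (value of joint cap above 0.0068 m and value of joint lever above 0.85 rad), for 0.1 s.
2. the lever is eased all the way back (value of joint lever below 0.08 rad), for 0.2 s.
3. the drum is turned through a full turn by its crank handle ((value of joint crank above 5.6 rad or value of joint crank below -5.6 rad) and contact force between the fingers and crank_handle above 1 N), for 0.1 s.
At the end, for the whole second after the job is handed in: the cap is home (within 1.2 mm), the lever is back at rest (within 0.08 rad), and the fingers hold the crank handle with the drum at rest, its heavy side within 20 degrees of straight down (angle between drum's own z axis and vertical below 0.35 rad and velocity of joint crank between -0.1 and 0.1 rad/s and contact force between the fingers and crank_handle above 2 N and value of joint lever below 0.08 rad and value of joint cap above 0.0068 m); the arm keeps its last pose, push and grip.
It fails at once if the lever flies back (faster than 2.5 rad/s) (velocity of joint lever below -2.5 rad/s).
It fails at once if a bystander is disturbed (moved more than 20 mm) (distance of any of spare_pin, spare_cap, rivet_jar, spare_shell, mallet, rouge_bar, buff from where it was at the start of the episode above 0.02 m).
It also fails if it takes over 72 s, if anything falls off the work surface, if the arm or the gripper's body presses on something with over 40 N, if the wrist force passes 120 N, or if a joint passes its speed limit or range.

## Robot

A 6-joint arm with a two-finger parallel gripper is mounted at the origin on the work surface. World frame = base frame: x ahead of the robot, y to its left, z up, the work surface at z = 0. Lengths are in m, angles in rad, forces in N, time in s.
With the tool pointing down it reaches from about 0.35 to 0.975 m from the base axis. Payload 7.1 kg.
Tool frame: the origin (TCP) lies midway between the tips of the shut fingers; the grasp point (between the pads) lies 19 mm behind it; z points along the fingers, x is the direction in which the jaws open and shut, and the axes are right-handed (so a half turn about z gives the same grasp; the last joint's range is limited). The gripper opens to 88 mm and grips with 3 to 60 N. Pads are 20 mm wide; open, the fingers measure 115 mm over their backs; the gripper's body (75 mm by 178 mm) begins 61 mm behind the grasp point.
Start: joints at [-1.361, 0.423, 1.63, -0, 1.089, -0.019], TCP at [0.142, -0.609, 0.223] pointing down, gripper open.
Joint ranges: [-3, 3], [-0.9, 2.11], [0.09, 2.58], [-1.31, 4.45], [0.11, 2.69], [-2.54, 2.54]. Speed limits (rad/s): [2.39, 2.39, 3.01, 3.14, 3.14, 3.14].

## Interface

Orientations are given as a unit quaternion [w, x, y, z].
In Python, from station import move_pose, movel, movej, command_gripper, wait, inverse_kinematics, read_camera, camera_info, MotionError, job_done, get_time, get_joint_pos, get_qvel, get_effort, get_tcp_pos, get_ee_rot, get_ft_force, get_ft_torque, get_grip_width gives the robot as it stands. Calls block until the motion is done:
- move_pose(position, orientation): joint-space move of the TCP to a pose.
- movel(position, frame=None, v=0.15, until_force=None): straight line of the TCP; frame=None keeps the orientation; v is the mean speed in m/s. With until_force (N) it stops when the force on the tool has changed by that much, and returns True; else False.
- movej(angles): joint-space move.
- command_gripper(opening): opening from 0.0 (shut) to 1.0 (fully open); the grip force is fixed at half the most; returns when the fingers have stopped.
- wait(seconds).
- inverse_kinematics(position, orientation): joint angles nearest the present ones, or None.
- read_camera(name): name is "side" or "top" or "wrist"; returns the picture (384x512x3 uint8, red, green, blue); there is no depth.
- camera_info(name): a dict with "intrinsics" (3x3 intrinsics, pixels), "T" (4x4, takes a point from camera to world coordinates); the wrist camera has in their place "tool_from_camera" (4x4, takes a point from camera to tool coordinates, whose origin is the TCP and whose axes are the tool frame's). Camera axes: x right, y up, looking along -z (the intrinsics and any distortion apply to the point x, -y, -z); pixel columns grow to the right and rows downward; lengths in m; the calibration is good to about 2 mm. The wrist camera is an equidistant fisheye: a pixel r from the principal point sees the ray r / f radians off the axis. A picture is of the moment at which its call begins: read the wrist's pose just before it. camera_info takes no time and is no camera call.
A pose or a line that the arm cannot do raises MotionError and nothing moves.
- job_done(): hands the job in, once; it reports no verdict.
Readings, each from a call of its own:
- get_time(): time.
- get_joint_pos(): joint angles.
- get_qvel(): joint speeds.
- get_effort(): joint torques, N m.
- get_tcp_pos(): TCP position.
- get_ee_rot(): TCP orientation.
- get_ft_force(): force on the tool from outside, world axes, zero at the start.
- get_ft_torque(): the same for the moment, N m.
- get_grip_width(): opening from 0.0 (shut) to 1.0 (fully open).
Only numpy, scipy, OpenCV 4.12 (cv2) and the standard library are available. Lean on these libraries where they do the work, as an engineer would, in place of code of your own. Each camera call takes 0.05 s, during which the arm holds its last target. There are 200 camera calls.

## Working session

There is one attempt and no reset: what is moved stays moved. The work goes in short steps, each a Python script; the robot and the scene stay as the last script left them, time stands still between calls to the robot, and variables do not carry over. Pictures are saved under pics/ and viewed, about 8 in all and at most 12, crops included, and the job is handed in when it is done.

```bash
ls; mkdir -p pics; python3 - <<'E'
from station import *
import cv2
for n in("top","side"):
    cv2.imwrite(f"pics/{n}0.png",read_camera(n)[:,:,::-1]); i=camera_info(n); print(n,i)
print(camera_info("wrist"),get_ee_rot(),get_time())
E
```

```text
pics
top {'intrinsics': array([[462.94635881,   0.        , 260.0801963 ],
       [  0.        , 462.94635881, 198.37615933],
       [  0.        ,   0.        ,   1.        ]]), 'T': array([[-1.32295996e-02,  9.89000634e-01, -1.47318441e-01,
         3.41440666e-01],
       [-9.99909113e-01, -1.34677911e-02, -6.19452311e-04,
         3.00133518e-02],
       [-2.59669272e-03,  1.47296857e-01,  9.89088921e-01,
         1.59997056e+00],
       [ 0.00000000e+00,  0.00000000e+00,  0.00000000e+00,
         1.00000000e+00]])}
side {'intrinsics': array([[414.59024327,   0.        , 253.70752346],
       [  0.        , 414.59024327, 192.21309055],
       [  0.        ,   0.        ,   1.        ]]), 'T': array([[-0.7998577 ,  0.33493569, -0.49804191, -0.18664333],
       [-0.60010134, -0.46053156,  0.65405586,  1.00775492],
       [-0.01029737,  0.82202723,  0.56935507,  1.00831065],
       [ 0.        ,  0.        ,  0.        ,  1.        ]])}
{'intrinsics': array([[297.31863964,   0.        , 252.89934189],
       [  0.        , 297.31863964, 191.40928934],
       [  0.        ,   0.        ,   1.        ]]), 'tool_from_camera': array([[ 9.99999297e-01,  9.61091388e-04,  6.94238405e-04,
         1.61933612e-03],
       [ 1.11698701e-03, -9.60032901e-01, -2.79884943e-01,
        -7.69944924e-02],
       [ 3.97496701e-04,  2.79885522e-01, -9.60033300e-01,
        -1.62368576e-01],
       [ 0.00000000e+00,  0.00000000e+00,  0.00000000e+00,
         1.00000000e+00]])} [-4.22878795e-04  7.83202075e-01 -6.21766876e-01 -5.30778969e-04] 0.1
```

View pics/top0.png

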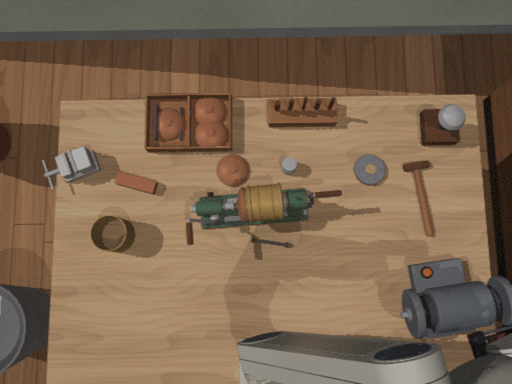

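View pics/side0.png

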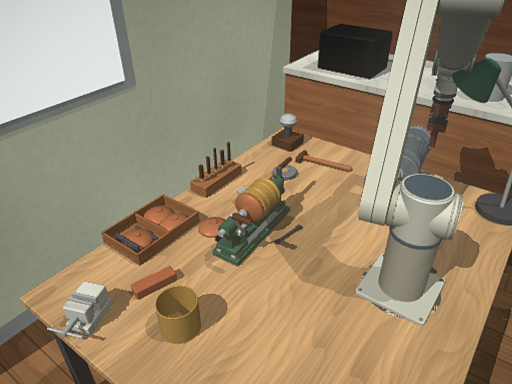

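The top view shows the lathe with the drum at (263,203), the crank sleeve at (315–341,194) and the lever sleeve at (189,222–244). The pin is at (270,242) and the shell at (113,234).

```bash
cat > h.py <<'E'
from station import *
import numpy as np, cv2
from scipy.spatial.transform import Rotation as R
def ray(n,uv):
    i=camera_info(n);K=i["intrinsics"];T=i["T"]
    d=T[:3,:3]@np.array([(uv[0]-K[0,2])/K[0,0],-(uv[1]-K[1,2])/K[0,0],-1]);return T[:3,3],d
def onz(n,uv,z):
    o,d=ray(n,uv);return o+d*(z-o[2])/d[2]
def cross(r1,r2):
    (a,d),(b,e)=r1,r2
    s=np.linalg.lstsq(np.c_[d,-e],b-a,rcond=None)[0];p,q=a+s[0]*d,b+s[1]*e
    return (p+q)/2,np.linalg.norm(p-q)
E
python3 - <<'E'
from h import *
t=cv2.imread("pics/top0.png");s=cv2.imread("pics/side0.png")
a=cv2.resize(t[170:255,175:350],None,fx=4,fy=4,interpolation=cv2.INTER_CUBIC)
b=cv2.resize(s[145:265,205:305],None,fx=5,fy=5,interpolation=cv2.INTER_CUBIC)
cv2.imwrite("pics/a.png",a);cv2.imwrite("pics/b.png",b)
hsv=cv2.cvtColor(t,cv2.COLOR_BGR2HSV)
for nm,(x0,y0,x1,y1) in {"crank":(310,185,348,205),"lever":(182,218,197,250)}.items():
    h=hsv[y0:y1,x0:x1].astype(int)
    m=((h[...,2]<125)&((h[...,0]<14)|(h[...,0]>170))).astype(np.uint8)
    n,l,st,c=cv2.connectedComponentsWithStats(m);k=1+np.argmax(st[1:,4])
    ys,xs=np.where(l==k);print(nm,st[k],cv2.minAreaRect(np.c_[xs+x0,ys+y0].astype(np.float32)))
E
```

```text
crank [  0   5  32  10 158] ((325.42059326171875, 194.4676513671875), (7.13277530670166, 31.44556427001953), 85.60128784179688)
lever [  4   1  11  26 128] ((189.34400939941406, 231.10800170898438), (9.480929374694824, 25.848947525024414), 10.304845809936523)
```

View pics/a.png

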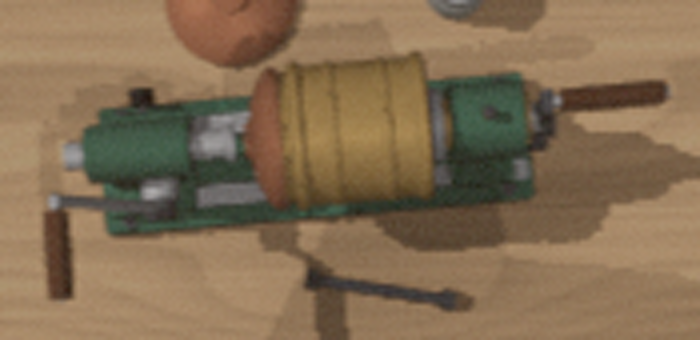

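View pics/b.png

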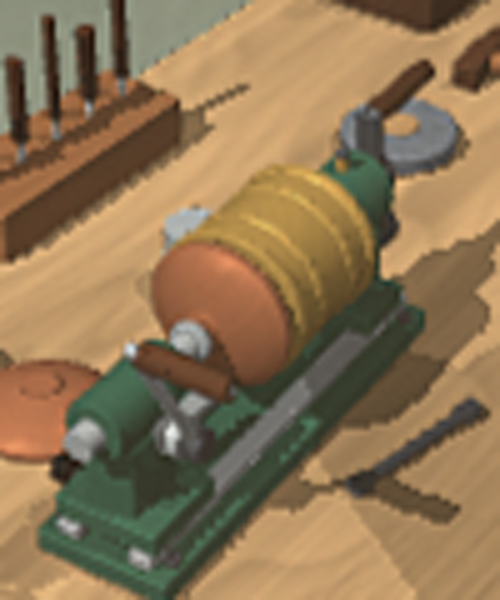

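The crops show the crank sleeve at top-image (315,194.5)–(342,192.5) and side-image (279,166.6)–(291.4,158.6). The lever sleeve is at top (189.2,222)–(190.5,244.2) and side (232.6,215)–(251.4,222.6).

```bash
python3 - <<'E'
from h import *
for n,t,s in (("cr_arm",(315,194.5),(279,166.6)),("cr_free",(342,192.3),(291.4,158.6)),("lv_in",(189.2,222),(232.6,215)),("lv_out",(190.3,244.2),(251.4,222.6))):
    print(n,cross(ray("top",t),ray("side",s)), onz("top",t,.226 if n[0]=='l' else .18))
# drum: brass/copper corners in top, lathe bed corners at z~.02
for n,t,z in (("drumR_near",(283.5,219.5),.13),("drumR_far",(281.2,183.5),.13),("drumL_near",(248,221.5),.13),("drumL_far",(246.5,187),.13),
  ("bedNL",(203,228.5),.0),("bedNR",(308.5,219.5),.0)): print(n,onz("top",t,z))
E
```

```text
cr_arm (array([ 0.56294389, -0.1396264 ,  0.17996072]), np.float64(0.00036712770331380555)) [ 0.56277814 -0.13971336  0.18      ]
cr_free (array([ 0.56633615, -0.22659799,  0.17388657]), np.float64(0.007277252898595199)) [ 0.56854912 -0.22374621  0.18      ]
lv_in (array([0.47812869, 0.24337372, 0.22375955]), np.float64(0.0002286683430855176)) [0.47781044 0.24296126 0.226     ]
lv_out (array([0.41081869, 0.23877423, 0.22306314]), np.float64(0.0028047977736278982)) [0.41185705 0.23909147 0.226     ]
drumR_near [ 0.49128308 -0.04282535  0.13      ]
drumR_far [ 0.60796116 -0.03781996  0.13      ]
drumL_near [0.48641053 0.07041325 0.13      ]
drumL_far [0.59803781 0.07419947 0.13      ]
bedNL [0.47701425 0.22999056 0.        ]
bedNR [ 0.5033642  -0.13598935  0.        ]
```

```bash
cat >> h.py <<'E'
psi=0.068
X=np.array([np.cos(psi),np.sin(psi),0]);Y=np.array([-np.sin(psi),np.cos(psi),0]);Z=np.array([0,0,1.])
def quat(x,z):
    q=R.from_matrix(np.c_[x,np.cross(z,x),z]).as_quat();return [q[3],*q[:3]]
QL=quat(-Y,-Z)
def wproj(p):  # world pt -> wrist pixel
    i=camera_info("wrist");K=i["intrinsics"];q=get_ee_rot()
    Rt=R.from_quat([*q[1:],q[0]]).as_matrix()
    c=np.linalg.inv(i["tool_from_camera"])@np.r_[Rt.T@(np.array(p)-get_tcp_pos()),1]
    v=np.array([c[0],-c[1],-c[2]]);r=np.hypot(v[0],v[1]);th=np.arctan2(r,v[2])
    return K[:2,2]+K[0,0]*th*v[:2]/r
H=np.array([0.4445,0.241,0.226])
E
python3 - <<'E'
from h import *
p=get_tcp_pos();movel([p[0],p[1],.38],v=.25)
move_pose(H+[0,0,.10],QL);print(get_tcp_pos(),get_time(),get_joint_pos().round(2) if hasattr(get_joint_pos(),'round') else get_joint_pos())
im=read_camera("wrist")[:,:,::-1].copy();
u=wproj(H);print(u,wproj(H+.033*X),wproj(H-.033*X));cv2.imwrite("pics/w1.png",im)
t=-Z*np.cos(.26)+Y*np.sin(.26)
for s in(1,-1):
  for z in (.06,.16,.28):
    print(s,z,inverse_kinematics([.5665,-.194,z],quat(s*X,t)))
E
```

```text
[0.44482399 0.2405611  0.32599925] 4.0417 [ 0.47  0.13  1.78 -0.    1.23  1.98]
[250.91430942 192.50590489] [250.78122642 157.0699231 ] [251.0557158  225.61985951]
1 0.06 [-0.46473375  0.6610098   1.69512241  0.27809128  0.93853979 -0.71495377]
1 0.16 [-0.46473375  0.52192321  1.6588362   0.25010303  1.1078782  -0.66139713]
1 0.28 [-0.46473375  0.38913708  1.56720294  0.23029498  1.32591694 -0.60459326]
-1 0.06 [-0.46473375  0.6610098   1.69512241  0.27809128  0.93853979  2.42663888]
-1 0.16 [-0.46473375  0.52192321  1.6588362   0.25010303  1.1078782   2.48019552]
-1 0.28 [-0.46473375  0.38913708  1.56720294  0.23029498  1.32591694  2.53699939]
```

View pics/w1.png

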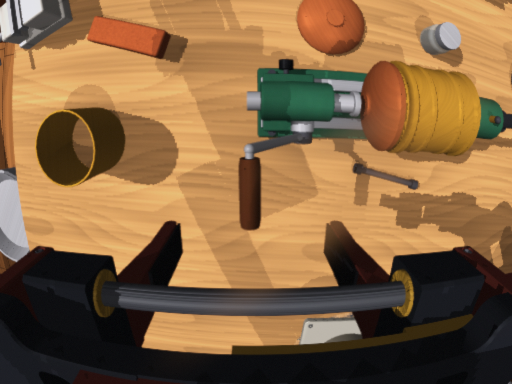

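The wrist view shows the lever sleeve at (249.5, 158–228), within 3 px of the prediction. I'll grip it and pull.

```bash
cat >> h.py <<'E'
def lev(P,a): return P+.14*(np.cos(a-.5)*Z-np.sin(a-.5)*Y)
E
python3 - <<'E'
from h import *
movel(H-[0,0,.019],QL,v=.12)
command_gripper(0.0);print("w",get_grip_width(),get_tcp_pos(),get_ft_force().round(1))
q=get_tcp_pos()+[0,0,.019]
P=H-.14*(np.cos(.5)*Z+np.sin(.5)*Y)
np.save("P.npy",P)
for a in np.r_[np.arange(.1,1.0,.1),1.0,1.03]:
    movel(lev(P,a)-.019*Z,QL,v=.07); f=get_ft_force();print(round(a,2),"FY",round(f@Y,1),"FZ",round(f[2],1),"FX",round(f@X,1),get_grip_width(),get_time())
wait(.3);f=get_ft_force();print(f@Y,f[2],get_tcp_pos()-lev(P,1.03)+.019*Z)
cv2.imwrite("pics/w2.png",read_camera("wrist")[:,:,::-1])
E
```

```text
w 0.2207065711284245 [0.44450612 0.24145134 0.20707915] [-1.   3.8  0.4]
0.1 FY 4.7 FZ -0.9 FX 0.3 0.21805228429201134 6.6417
0.2 FY 2.5 FZ -3.9 FX 2.1 0.22126916831164328 6.9917
0.3 FY 2.2 FZ -9.7 FX 4.5 0.21946924671169882 7.3417
0.4 FY 3.5 FZ -12.1 FX 6.6 0.21740144656501958 7.6917
0.5 FY 5.0 FZ -15.5 FX 5.9 0.2232298313749204 8.0417
0.6 FY 7.3 FZ -17.2 FX 7.7 0.22091066421538266 8.3917
0.7 FY 9.9 FZ -18.5 FX 7.7 0.21788548978343192 8.7417
0.8 FY 12.0 FZ -18.9 FX 7.9 0.2201673687975081 9.0917
0.9 FY 15.7 FZ -18.7 FX 8.0 0.22098600577761904 9.4417
1.0 FY 17.8 FZ -16.9 FX 7.8 0.212986130492395 9.7917
1.03 FY 34.5 FZ -5.8 FX 1.8 0.21863676759791387 10.0417
34.11695789439472 -6.995209930659441 [0.00033649 0.00584711 0.0005134 ]
```

View pics/w2.png

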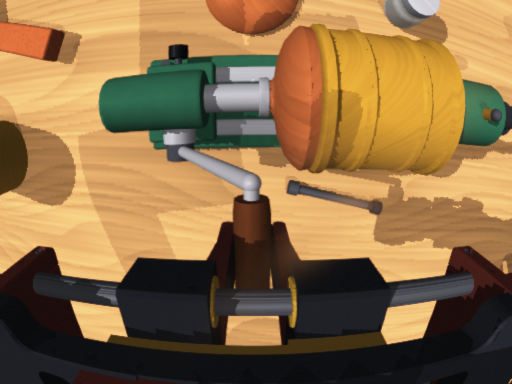

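The force jump of 17 N over the last few mm shows the lever on its stop. The picture shows the quill against the cap, with the cap pressed onto the drum at about (310,95). Now I'll ease it back.

```bash
python3 - <<'E'
from h import *
P=np.load("P.npy")
for a in np.r_[np.arange(.95,.0,-.1),0,-.02]:
    movel(lev(P,a)-.019*Z,QL,v=.06)
    f=get_ft_force();print(round(a,2),"FY",round(f@Y,1),"FZ",round(f[2],1))
wait(.3);f=get_ft_force();print(f@Y,f[2],get_time(),get_tcp_pos())
if f@Y<0:
    command_gripper(1.0);wait(.3)
    movel(get_tcp_pos()+[0,0,.11],v=.15)
    cv2.imwrite("pics/w3.png",read_camera("wrist")[:,:,::-1]);print(wproj(H+.033*X),wproj(H-.033*X),get_time())
E
```

```text
0.95 FY 16.2 FZ -20.8
0.85 FY 14.7 FZ -22.3
0.75 FY 10.9 FZ -23.3
0.65 FY 9.4 FZ -21.6
0.55 FY 5.9 FZ -19.8
0.45 FY 4.3 FZ -18.7
0.35 FY 2.5 FZ -14.3
0.25 FY 1.3 FZ -12.5
0.15 FY 0.7 FZ -11.4
0.05 FY -0.0 FZ -10.1
0.0 FY -0.3 FZ -8.5
-0.02 FY -0.5 FZ -8.1
0.09131207794361236 -7.762060844849047 14.9917 [0.44423927 0.24339513 0.20566489]
```

```bash
python3 - <<'E'
from h import *
P=np.load("P.npy")
for a in (-.04,-.06,-.08):
    movel(lev(P,a)-.019*Z,QL,v=.04);wait(.1)
    f=get_ft_force();print(a,f@Y,f[2])
    if f@Y<-12: break
command_gripper(1.0);wait(.3)
movel(get_tcp_pos()+[0,0,.11],v=.15)
cv2.imwrite("pics/w3.png",read_camera("wrist")[:,:,::-1]);print(wproj(H+.033*X),wproj(H-.033*X),get_time())
E
```

```text
-0.04 -12.341497156829394 6.799915939337794
[256.55893643 158.32397164] [256.37875714 229.93644728] 17.7083
```

View pics/w3.png

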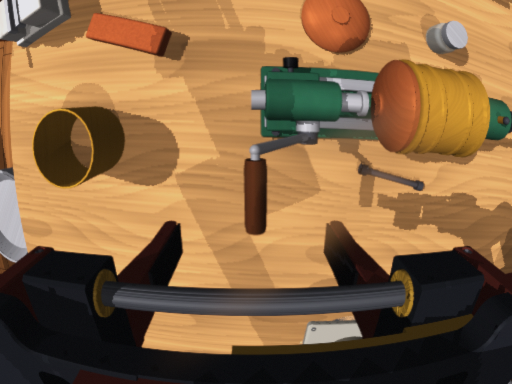

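The lever sleeve is back at (255,159–233), matching the rest prediction, and the cap now sits flush. Next is the crank.

```bash
cat >> h.py <<'E'
tz=-Z*np.cos(.26)+Y*np.sin(.26); QC=quat(X,tz)
A0=np.array([.560,-.194,.13]); G0=np.array([.5665,-.194,.18])
E
python3 - <<'E'
from h import *
move_pose(G0+[0,0,.12],QC);print(get_tcp_pos(),get_time())
for p in (G0,G0-.03*Y,G0+.052*Y): print(wproj(p))
for p in (A0-.05*Z,A0+.05*X,A0-.05*X): print(inverse_kinematics(p+.019*tz,QC))
cv2.imwrite("pics/w4.png",read_camera("wrist")[:,:,::-1])
E
```

```text
[ 0.56657354 -0.19346936  0.29991592] 19.9083
[252.40108357 215.97109556]
[252.43111675 245.30516634]
[252.35618596 163.98996854]
[-0.46266436  0.64959725  1.71448437  0.28014316  0.93049646 -0.71593471]
[-0.42484991  0.6301982   1.59446211  0.2630492   1.05725127 -0.63876323]
[-0.50610591  0.52528471  1.80041353  0.26370331  0.97580807 -0.73999339]
```

View pics/w4.png

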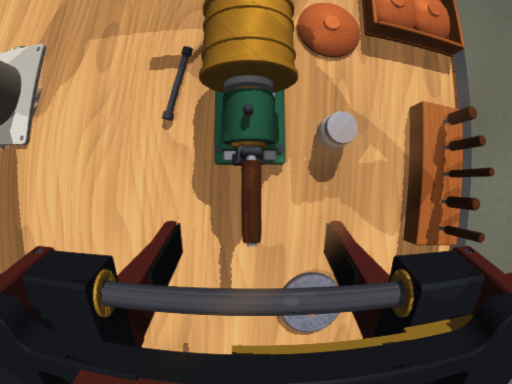

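The crank sleeve is at (252,157–243), as predicted, standing straight above the spindle. I'll grip it and turn the first 105°.

```bash
cat >> h.py <<'E'
def go(C,a,v=.035):
    r=np.sin(a)*X+np.cos(a)*Z; t=np.cos(a)*X-np.sin(a)*Z
    movel(C+.05*r+.019*tz,QC,v=v); f=get_ft_force()
    row=[a,-f@t,f@r,f@X,f[2],f@Y,get_grip_width(),get_time()]
    with open("log.txt","a") as L: L.write(" ".join(map(str,row))+"\n")
    print(*np.round(row,2)); return row
E
python3 - <<'E'
from h import *
movel(G0+.019*tz,QC,v=.12)
command_gripper(0.0);f=get_ft_force();print(get_tcp_pos(),f@X,f@Y,f[2],get_time(),get_grip_width())
C=get_tcp_pos()-.019*tz-.05*Z-.003*X;C[2]=.13;np.save("C.npy",C)
a=.06
for a in np.arange(1,8)*np.pi/12: go(C,a)
E
```

```text
[ 0.56585418 -0.18912022  0.16148238] -1.9559515640946188 -1.5437387188820395 -0.6506598238580591 22.3167 0.2220905363435927
0.26 -3.55 -5.44 2.02 -6.18 1.1 0.22 22.75
0.52 -3.0 -7.59 -1.2 -8.07 0.3 0.22 23.28
0.79 -0.83 -8.39 -5.34 -6.51 -0.68 0.22 23.8
1.05 -0.18 -8.79 -7.52 -4.55 -0.1 0.22 24.32
1.31 0.04 -9.08 -8.78 -2.31 -0.89 0.22 24.85
1.57 1.39 -8.87 -8.87 1.39 -0.82 0.22 25.38
1.83 1.61 -11.18 -10.38 4.45 0.41 0.22 25.9
```

```bash
python3 - <<'E'
from h import *
C=np.load("C.npy")-.0015*X;np.save("C.npy",C)
for a in np.arange(8,26)*np.pi/12: go(C,a)
E
```

```text
2.09 4.17 -7.68 -4.56 7.45 2.07 0.22 26.44
2.36 4.69 -6.58 -1.34 7.97 3.0 0.22 26.97
2.62 6.54 -3.02 4.15 5.89 4.41 0.22 27.49
2.88 7.88 5.66 9.07 -3.43 4.29 0.22 28.02
3.14 6.8 10.42 6.8 -10.42 3.24 0.22 28.54
3.4 8.31 10.87 5.22 -12.65 2.55 0.22 29.07
3.67 0.72 6.84 -2.79 -6.28 -0.45 0.22 29.59
3.93 -3.73 4.75 -5.99 -0.72 -2.52 0.22 30.12
4.19 -2.4 5.22 -5.72 -0.53 -3.85 0.22 30.64
4.45 -2.66 5.2 -5.71 1.22 -4.56 0.23 31.17
4.71 -2.82 5.04 -5.04 2.82 -2.81 0.22 31.69
4.97 -6.12 7.38 -5.54 7.82 -2.47 0.22 32.22
5.24 -5.13 7.08 -3.57 7.98 -2.28 0.22 32.74
5.5 -3.61 6.84 -2.28 7.39 -2.79 0.22 33.27
5.76 -2.7 5.43 -0.38 6.06 -2.72 0.22 33.79
6.02 -2.74 2.89 1.9 3.5 -1.8 0.22 34.32
6.28 -2.18 3.28 2.18 3.28 -1.37 0.22 34.84
6.54 -1.33 2.77 2.0 2.33 -1.82 0.22 35.37
```

```bash
python3 - <<'E'
from h import *
C=np.load("C.npy")
for a in np.arange(24,0,-1)*np.pi/12: go(C,a)
d=np.loadtxt("log.txt");F={round(r[0],3):r[1] for r in d[:25]};B={round(r[0],3):r[1] for r in d[25:]}
def fit(a,y,s=None):
    M=np.c_[np.ones_like(a) if s is None else s,np.sin(a),np.cos(a)];p,*_=np.linalg.lstsq(M,y,rcond=None)
    be=np.arctan2(-p[2],-p[1]);print("drag",p[0],"A",np.hypot(*p[1:]),"down at deg",np.degrees(np.pi-be)%360,"rms",np.std(y-M@p))
a=np.array([k for k in F if k in B]);f=np.array([F[k] for k in a]);b=np.array([B[k] for k in a])
fit(a,f);fit(a,b);fit(a,(f+b)/2);fit(np.r_[a,a],np.r_[f,b],np.r_[np.ones_like(a),-np.ones_like(a)])
print(((f-b)/2).round(1))
E
```

```text
6.28 -5.04 0.61 5.04 0.61 -0.89 0.22 35.89
6.02 -5.89 2.2 5.12 3.65 0.63 0.22 36.42
5.76 -6.63 2.33 4.58 5.33 -1.39 0.22 36.94
5.5 -6.99 2.08 3.47 6.42 -0.61 0.22 37.47
5.24 -5.96 1.05 2.07 5.69 -1.44 0.22 37.99
4.97 -3.72 -0.2 1.16 3.54 -3.07 0.22 38.52
4.71 -1.11 -1.96 1.96 1.11 -3.28 0.22 39.04
4.45 0.64 -1.92 2.02 -0.12 -4.4 0.22 39.57
4.19 1.25 -1.56 1.97 -0.3 -4.86 0.22 40.09
3.93 1.82 -0.55 1.68 -0.9 -4.81 0.22 40.62
3.67 1.8 0.08 1.52 -0.97 -5.3 0.22 41.14
3.4 2.18 -0.04 2.11 -0.53 -4.29 0.22 41.67
3.14 0.89 -0.77 0.89 0.77 -4.35 0.22 42.19
2.88 1.73 -1.57 1.26 1.96 -2.63 0.22 42.72
2.62 1.15 -1.76 0.12 2.1 -2.8 0.23 43.24
2.36 3.2 -4.08 -0.62 5.15 -1.29 0.22 43.77
2.09 4.16 -4.29 -1.63 5.75 -0.03 0.22 44.29
1.83 5.62 -3.51 -1.94 6.33 2.0 0.22 44.82
1.57 5.58 -2.16 -2.16 5.58 2.67 0.22 45.34
1.31 3.4 -0.24 -1.11 3.22 3.67 0.22 45.87
1.05 2.22 1.51 0.2 2.68 3.36 0.22 46.39
0.79 -0.18 0.46 0.46 0.19 3.11 0.22 46.92
0.52 -2.04 -0.54 1.5 -1.49 4.1 0.22 47.44
0.26 -2.26 -0.9 1.95 -1.45 4.81 0.22 47.97
drag 0.021787587449849686 A 5.107433913565559 down at deg 55.61523290060767 rms 2.0907660764657376
drag -0.17469926320427834 A 4.674439511175438 down at deg 49.33293543631695 rms 1.7680957784726323
drag -0.07645583787721413 A 4.883602852995486 down at deg 52.6132662414284 rms 0.7940566235634219
drag 0.09824183533705581 A 4.8836033561006955 down at deg 52.613272120795735 rms 1.9514127121272944
[-0.6 -0.5 -0.3 -1.2 -1.7 -2.1 -2.   0.   0.7  2.7  3.1  3.   3.1 -0.5
 -2.8 -1.8 -1.7 -0.9 -1.2  0.4  1.7  2.   1.6  1.4]
```

The forward and backward fits agree (55.6° and 49.3°, 52.6° for the mean), but the readings at rest show no drag. I'll make one quick check at heavy-down +90°, with settling time, and then go to the rest angle.

```bash
python3 - <<'E'
from h import *
C=np.load("C.npy");D=np.radians
for a in (35,52.6,72,92,112,142.6): go(C,D(a),.06)
for k in range(3):
    wait(.4);f=get_ft_force();t=np.cos(D(142.6))*X-np.sin(D(142.6))*Z;print(-f@t)
for a in (118,92,72,52.6): go(C,D(a),.06)
t=np.cos(D(52.6))*X-np.sin(D(52.6))*Z
for k in range(2):
    wait(.4);f=get_ft_force();print("end",-f@t,get_time())
cv2.imwrite("pics/s5.png",cv2.resize(read_camera("side")[130:280,190:330,::-1],None,fx=4,fy=4))
E
```

```text
0.61 -5.67 -1.1 4.02 -4.15 3.87 0.22 48.41
0.92 -5.23 -0.06 3.13 -4.19 5.19 0.22 48.82
1.26 -4.47 1.27 2.59 -3.86 4.8 0.22 49.25
1.61 -3.56 1.86 1.74 -3.62 5.9 0.22 49.69
1.95 0.45 1.31 1.39 -0.08 5.58 0.23 50.13
2.49 3.36 -0.39 2.43 2.35 5.29 0.22 50.72
2.7870117780977406
4.474904940188813
3.220513430486984
2.06 2.94 -1.68 -0.1 3.38 5.47 0.22 52.43
1.61 6.26 -2.01 -1.79 6.33 5.19 0.22 52.96
1.26 6.23 -0.5 -2.4 5.77 5.66 0.22 53.4
0.92 5.16 -0.21 -3.3 3.97 4.39 0.22 53.83
end 5.322801930257662 54.2333
end 3.919110820990525 54.6333
```

View pics/s5.png

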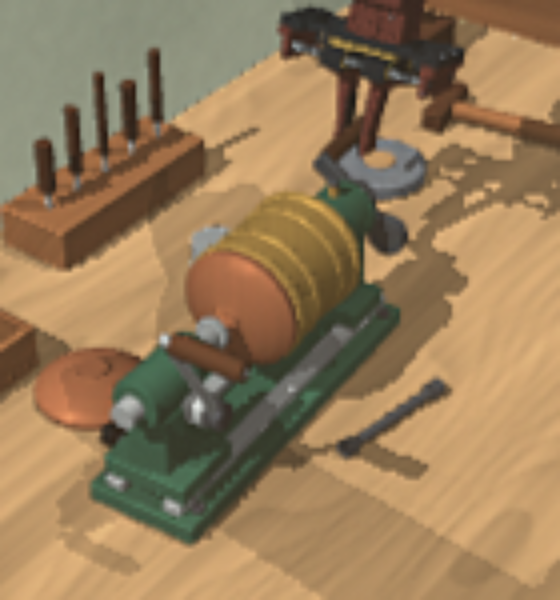

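Fast moves leave the servo-overshoot force saturated at ±drag. A short creep test, 1 mm steps in each direction, at two angles should separate gravity from drag.

```bash
python3 - <<'E'
from h import *
C=np.load("C.npy");D=np.radians
def creep(a0):
    m=[]
    a=a0
    for s,n in((1,5),(-1,7)):
        for k in range(n):
            a+=s*1.4; r=np.sin(D(a))*X+np.cos(D(a))*Z;t=np.cos(D(a))*X-np.sin(D(a))*Z
            movel(C+.05*r+.019*tz,QC,v=.015);m.append(-get_ft_force()@t)
    print(a0,np.round(m,1),"G~",(np.mean(m[3:5])+np.mean(m[10:]))/2,get_time());return a
creep(52.6)
for a in (75,97): go(C,D(a),.06)
if get_time()<61: creep(97)
E
```

```text
52.6 [ 4.1  2.7  2.7  4.1  3.8 -0.1 -2.8 -2.6 -3.3 -3.9 -4.  -3.8] G~ 0.0391128079110703 57.6833
1.31 -3.46 1.41 2.26 -2.98 5.8 0.22 58.2
1.69 -2.22 1.91 1.62 -2.44 5.55 0.22 58.67
97 [ 2.9  4.5  6.1  6.4  7.3  2.  -0.   0.2  0.3 -0.7 -0.6 -1.1] G~ 2.9620553997807995 61.6667
```

This confirms it. At 52.6° G ≈ 0 with drag ±4 N, and at 97° G ≈ +3 N, so the amplitude is 4.2 N. I'll return to 52.6° and hand in.

```bash
python3 - <<'E'
from h import *
C=np.load("C.npy");D=np.radians
for a in (80,66,52.6): go(C,D(a),.04)
wait(.4);f=get_ft_force();print(f.round(1),get_grip_width(),np.abs(get_qvel()).max(),get_time())
job_done()
E
```

```text
1.4 3.18 0.25 -0.3 3.18 5.6 0.22 62.12
1.15 2.44 1.1 0.01 2.68 5.44 0.21 62.58
0.92 1.86 1.05 -0.29 2.12 6.23 0.22 63.02
[-2.1  5.5  1.4] 0.21963284240471384 0.0014505895632419225 63.425
the job is handed in; nothing more can be done
```

I handed the job in at 63.4 s of the 72 s allowed; `job_done()` reports no verdict.

**Lever and cap:** I pulled the lever until the force jumped to 34 N, which is its end stop. I eased it back at about 0.06 m/s until it pressed 12 N on the rest stop, then let go. The wrist picture afterwards showed the lever handle at its rest place and the cap flush on the drum. I had no direct reading of the lever or cap joints.

**Crank:** I turned the handle forward a little over a full turn (to 375° commanded) without losing grip, then back, and stopped with its heavy side down at a crank angle of 52.6°. At the end the arm was still and holding the handle: the grip opening was steady at 0.22 and the joint speed was about 0.001 rad/s. The last side view showed nothing visibly out of place near the lathe, but I did not measure the bystanders.

**Checks on the heavy side:**
- **Fit over the turn:** the forward turn gave 55.6°, the backward turn 49.3°, and the mean 52.6°.
- **Slow creep test:** the gravity force was about 0 N at 52.6° and +3.0 N at 97°. That implies about 4.2 N at full effect, within the stated 3.4–4.7 N.
- **Disagreement:** force readings taken right after faster moves showed the drag as near zero or even reversed, probably because the arm overshot and settled back. I relied on the two-direction averages and the creep test instead.

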